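# Lock the tile into its tray

### The arm

A 6-joint arm with a two-finger parallel gripper is mounted at the origin on the work surface; the furniture and walls round the work are solid. World frame = base frame: x ahead of the robot, y to its left, z up, the work surface at z = 0. Lengths are in m, angles in rad, forces in N, time in s.
With the tool pointing down it reaches from about 0.35 to 0.775 m from the base axis. Payload 7.3 kg.
Tool frame: the origin (TCP) lies midway between the tips of the shut fingers; the grasp point (between the pads) lies 19 mm behind it; z points along the fingers, y is the direction in which the jaws open and shut (so a half turn about z gives the same grasp; the last joint's range is limited). The gripper opens to 92 mm and grips with 3 to 60 N. Pads are 19 mm wide; open, the fingers measure 130 mm over their backs; the gripper's body (75 mm by 190 mm) begins 47 mm behind the grasp point.
Start: joints at [-1.354, 0.342, 1.524, -0, 1.275, -0.146], TCP at [0.186, -0.491, 0.227] pointing down, gripper open.
Joint ranges: [-2.53, 2.53], [-0.77, 2.02], [0.04, 2.7], [-1, 4.14], [0.28, 2.66], [-3.11, 3.11]. Speed limits (rad/s): [2.57, 2.57, 3.14, 3.14, 3.14, 3.14].

### API

Orientations are given as [roll, pitch, yaw] about the fixed x, y, z axes, in that order (R = Rz(yaw) Ry(pitch) Rx(roll)).
In Python, from cell import robot gives the robot as it stands.
- The arm moves only by the shell command python3 -m crank 'ROWS' [FORCE]. ROWS is a JSON object of lists of equal length, an entry for each row: "claw": the opening, from 0 (shut) to 1 (fully open); "delta_pos": the shift along the tool's x, y, z in units of 25 mm (1.0 is 25 mm), a list of three; "roll": the turn about the tool's z in units of 6 degrees (1.0 is 6 degrees). In form: {"claw": [claw, ...], "delta_pos": [[dx, dy, dz], ...], "roll": [roll, ...]}. A call has exactly 8 rows; each row is the pose to reach, as a shift and turn from the pose commanded when the call began, along the tool's axes at that moment; what a row does not reach only later rows make up. A row lasts 1/12 s, in which the tool goes at most 41.7 mm and 7.16 degrees, less where a joint would pass 70% of its speed; a pose out of reach is approached as far as the arm can. A call with a gripper value outside its range is refused whole. The fingers move at their own pace and stop on an object; FORCE is the grip in N (left out, the last holds). Time passes only in rows, so rows that repeat a pose let the fingers close, or fill a call up. It gives the time, the measured TCP pose, the force and the opening at its end, in the units of the state.
- robot.observe(): the state, without advancing time (a new reading comes with each control period).
- robot.read_camera(name): name is "scene" or "top" or "wrist"; returns a dict with "color" (400x640x3 uint8, blue, green, red), "fx", "fy", "cx", "cy" (pixels), "rvec" (rotation vector, rad) and "tvec" (3), from world to camera coordinates, as OpenCV has them; the wrist camera has in their place "hand_eye" (4x4, takes a point from camera to tool coordinates, whose origin is the TCP and whose axes are the flange's). Camera axes: x right, y down, z forward; pixel columns grow to the right and rows downward; lengths in m; the calibration is good to about 2 mm. A picture is of the moment at which its call begins: read the wrist's pose just before it. There is no depth.
- robot.hand_in(): hands the job in, once; it reports no verdict.
The state is a dict: "time": time; "qpos": joint angles; "qvel": joint speeds; "joint_efforts": joint torques, N m; "tool_pos": TCP position; "tool_rot": TCP orientation; "contact_force": force on the tool from outside, world axes, zero at the start; "torque": the same for the moment, N m; "opening": finger opening in m.
Only numpy, scipy, OpenCV 4.12 (cv2) and the standard library are available. Lean on these libraries where they do the work, as an engineer would, in place of code of your own. Each camera call takes 0.05 s, during which the arm holds its last target.

### The job

Lock the tile into its tray: take the sliding catch of the tray that holds a tile by its upright black grip, lift it over the metal bump, slide it all the way to the end so that its tongue lies over the tile, and let it down again. Leave the tile lying in its nest and the empty tray's catch parked.

Things in the scene. Friction and masses are not known exactly. Their poses are not given: they have to be found in the camera images.
- loaded_tray: the tray whose nest holds a tile. A plywood board 236 x 100 x 12 mm fixed to the table, origin at the centre of its underside, x along its length. On it: a low-walled wooden nest for one 72 x 32 x 6 mm tile (nest centre at x = +64 mm), and a steel catch that slides along x towards the nest between two low rails. A steel bump, 8 mm high and 8 mm long, lies across the track at x = -46 mm
- loaded_tray_grip (a point): middle of the catch's upright black round grip post (24 mm diameter, 46 mm tall; this point is 26 mm above the top of the catch's steel block, 20 mm below the post's top and 64 mm above the table while the catch is down). The block under it is 40 mm long along the tray, 44 mm wide, with a thin tongue reaching 32 mm ahead of it towards the nest. Its axes are the tray's axes. Only moves along the tray and straight up and down; weighs about 0.2 kg (0.14 to 0.28)
- loaded_tray_travel (a joint): how far the catch has slid from its parked place along the tray's +x, m, 0 to 0.080 (end of travel, tongue 28 mm over the tile). Parked it has 6 mm of play before the block meets the bump; friction about 1 N
- loaded_tray_lift (a joint): how far the catch is lifted, m, 0 (down) to 0.020 (top stop); it drops by its own weight. It must be lifted more than 0.008 to pass over the bump, and can only come down fully again once travel is past 0.055
- tile_center (a point): centre of the loose wood-patterned tile, 72 x 32 x 6 mm, lying in the nest of this tray; 18 mm above the table
- loaded_tray_nest (a point): centre of a tile lying properly in this tray's nest; x along the tray
- spare_tray: a second tray of the same make, its nest empty. A plywood board 236 x 100 x 12 mm fixed to the table, origin at the centre of its underside, x along its length. On it: a low-walled wooden nest for one 72 x 32 x 6 mm tile (nest centre at x = +64 mm), and a steel catch that slides along x towards the nest between two low rails. A steel bump, 8 mm high and 8 mm long, lies across the track at x = -46 mm
- spare_tray_grip (a point): middle of the catch's upright black round grip post (24 mm diameter, 46 mm tall; this point is 26 mm above the top of the catch's steel block, 20 mm below the post's top and 64 mm above the table while the catch is down). The block under it is 40 mm long along the tray, 44 mm wide, with a thin tongue reaching 32 mm ahead of it towards the nest. Its axes are the tray's axes. Only moves along the tray and straight up and down; weighs about 0.2 kg (0.14 to 0.28)
- spare_tray_travel (a joint): how far the catch has slid from its parked place along the tray's +x, m, 0 to 0.080 (end of travel, tongue 28 mm over the tile). Parked it has 6 mm of play before the block meets the bump; friction about 1 N
- spare_tray_lift (a joint): how far the catch is lifted, m, 0 (down) to 0.020 (top stop); it drops by its own weight. It must be lifted more than 0.008 to pass over the bump, and can only come down fully again once travel is past 0.055
Things that resemble listed ones, but are neither listed nor needed, are in the scene too. What is shaped like the part that bears tile_center but red is not meant.

How it is judged:
On the way:
1. the loaded tray's catch is lifted clear of the bump, by more than 7 mm, at the parked side (value of joint loaded_tray_lift above 0.007 m and value of joint loaded_tray_travel below 0.03 m), for 0.05 s.
At the end, for the whole second after the job is handed in: The loaded tray's catch has slid more than 62 mm of its 80 mm travel and is down (lift under 3 mm); the tile's centre is within 8 mm of the nest's; the empty tray's catch is down and parked, travel under 20 mm (value of joint loaded_tray_travel above 0.062 m and value of joint each of loaded_tray_lift, spare_tray_lift below 0.003 m and distance between tile_center and loaded_tray_nest below 0.008 m and value of joint spare_tray_travel below 0.02 m); the robot touches nothing.
It fails at once if the empty tray's catch is moved out of its parked place (value of joint spare_tray_travel above 0.02 m).
It also fails if it takes over 29 s, if anything falls off the work surface, if the arm or the gripper's body presses on something with over 40 N, if the wrist force passes 120 N, or if a joint passes its speed limit or range.

## Working session

There is one attempt and no reset: what is moved stays moved. The work goes in short steps, Python scripts to look and compute and a shell command to move; the robot and the scene stay as the last step left them, time stands still between calls to the robot, and variables do not carry over. Pictures are saved under pics/ and viewed, and the job is handed in when it is done.

```bash
mkdir -p pics; cat > h.py <<'E'
import numpy as np, cv2
from cell import robot
def snap(n,f):
    s=robot.observe(); d=robot.read_camera(n); cv2.imwrite('pics/'+f,d['color'])
    np.savez('pics/'+f+'.npz',**d,tp=s['tool_pos'],tr=s['tool_rot'])
    return d
def load(f): return np.load('pics/'+f+'.npz')
def ray(d,u,v,z):
    R=cv2.Rodrigues(np.array(d['rvec'],float).ravel())[0]; t=np.array(d['tvec']).ravel()
    c=-R.T@t; r=R.T@np.array([(u-d['cx'])/d['fx'],(v-d['cy'])/d['fy'],1]); return c+r*(z-c[2])/r[2]
def proj(d,p):
    K=np.array([[d['fx'],0,d['cx']],[0,d['fy'],d['cy']],[0,0,1]],float)
    return cv2.projectPoints(np.array(p,float).reshape(-1,3),np.array(d['rvec'],float),np.array(d['tvec'],float),K,None)[0].reshape(-1,2)
E
python3 - <<'E'
from h import *
snap('scene','s1.png');snap('top','t1.png');print(robot.observe())
E
```

```text
{'time': 0.1, 'qpos': array([-1.35400725e+00,  3.42657788e-01,  1.52492788e+00, -3.22301040e-05,
        1.27541572e+00, -1.46012042e-01]), 'qvel': array([ 8.04036281e-04, -5.99165464e-04, -1.22144329e-03, -1.53229495e-05,
       -3.40904035e-04, -6.52543048e-04]), 'joint_efforts': array([ 1.57555965e-03, -4.32004416e+01, -2.44694871e+01,  7.18942448e-02,
        5.26432588e-02, -2.73956039e-05]), 'tool_pos': array([ 0.18624414, -0.49045573,  0.22610978]), 'tool_rot': array([-3.14019443e+00, -1.74468852e-04,  3.62810397e-01]), 'contact_force': array([ 0.50591106,  0.74807901, -0.72992965]), 'torque': array([-0.01158369, -0.02863058,  0.07999991]), 'opening': 0.09149246736017043}
```

View pics/s1.png

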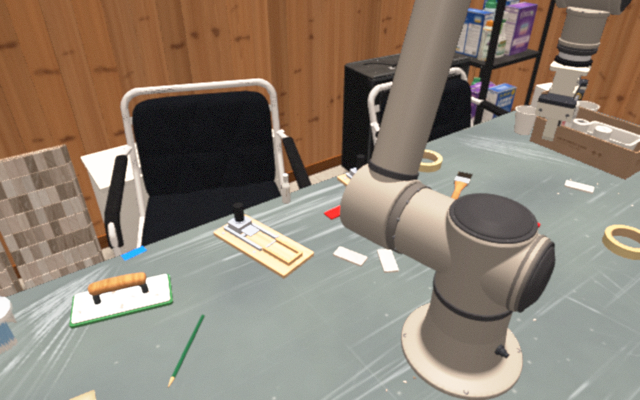

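View pics/t1.png

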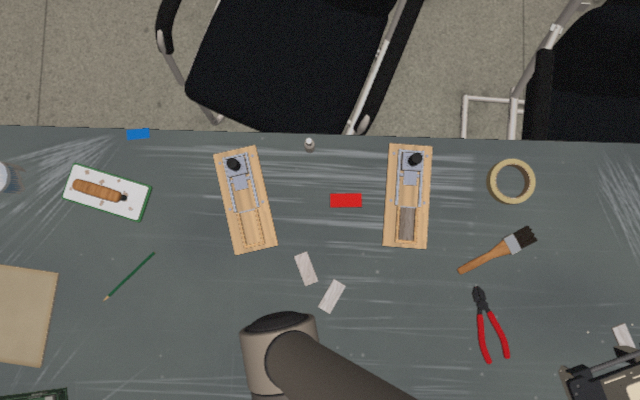

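The top view shows two trays: left at about (245,200) and right at about (408,195). The right nest at (407,224) looks filled. I'll enlarge it to check.

```bash
python3 - <<'E'
from h import *
im=cv2.imread('pics/t1.png')
a=cv2.resize(im[135:260,205:285],None,fx=4.5,fy=4.5,interpolation=cv2.INTER_CUBIC)
b=cv2.resize(im[135:260,370:450],None,fx=4.5,fy=4.5,interpolation=cv2.INTER_CUBIC)
cv2.imwrite('pics/t1c.png',np.hstack([a,b]))
d=load('t1.png')
for n,u,v,z in [('RfarL',390,143.5,.012),('RfarR',432.5,145.5,.012),('RnearL',383.5,246.5,.012),('RnearR',427,249,.012),('gripR',415,159,.084),('gripL',233,163,.084)]: print(n,ray(d,u,v,z).round(4))
E
```

```text
RfarL [ 0.6003 -0.1747  0.012 ]
RfarR [ 0.5986 -0.2722  0.012 ]
RnearL [ 0.3652 -0.1642  0.012 ]
RnearR [ 0.3624 -0.2623  0.012 ]
gripR [ 0.5539 -0.2163  0.084 ]
gripL [0.5341 0.1676 0.084 ]
```

View pics/t1c.png

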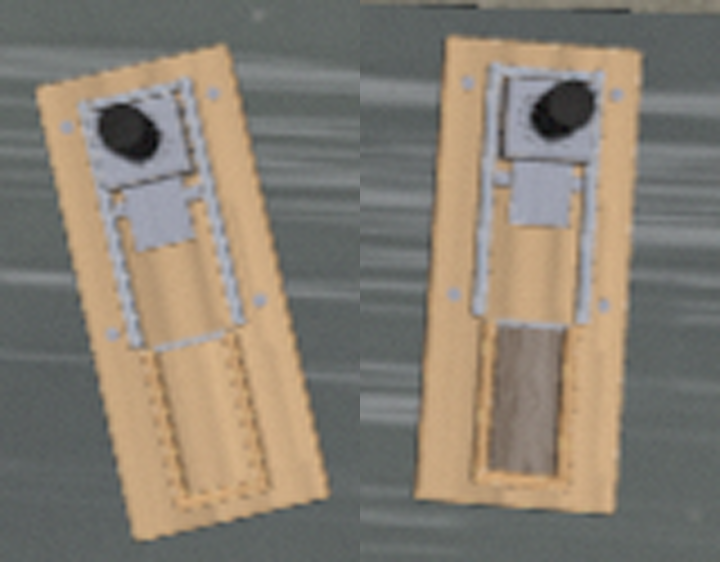

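The right tray is the loaded one: its grey-brown tile is at about (407,224). The left nest is empty. The tray centre comes out near (0.482,-0.218) with +x pointing towards the robot (yaw about 3.098), and the grip is near (0.557,-0.222). I'll move above it now.

```bash
python3 -m crank '{"claw":[1,1,1,1,1,1,1,1],"delta_pos":[[1.2,-0.3,0],[2.7,-0.7,0],[4.2,-1.1,0],[5.7,-1.5,0],[7.2,-1.9,0],[8.7,-2.3,0],[10.2,-2.7,0.3],[11.7,-3.1,0.6]],"roll":[0,0.5,1,1.6,2.2,2.8,3.4,3.88]}'
python3 - <<'E'
from h import *
snap('wrist','w1.png');s=robot.observe();print(s['time'],s['tool_pos'],s['tool_rot'])
E
```

```text
time: 0.77
tool_pos: [0.4337, -0.3132, 0.2117]
tool_rot: [3.141, -0.0, -0.047]
contact_force: [-0.3, -0.5, 0.1]
opening: 0.092
0.8167 [ 0.4378803  -0.30841444  0.20983931] [-3.13750456e+00 -1.42315108e-03 -4.58231826e-02]
```

View pics/w1.png

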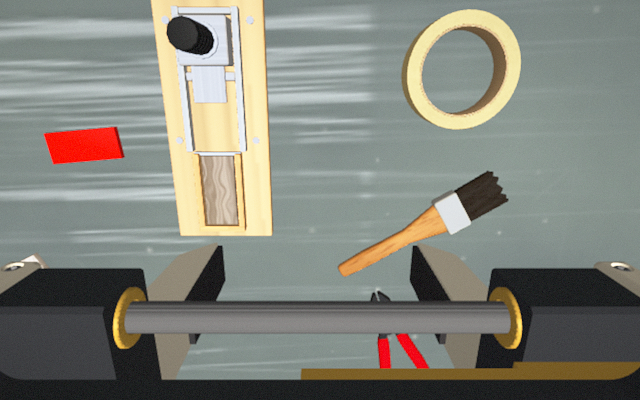

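```bash
cat >> h.py <<'E'
from scipy.spatial.transform import Rotation as Ro
def wray(d,u,v,z):
    H=d['hand_eye']; R=Ro.from_euler('xyz',d['tr']).as_matrix()
    c=R@H[:3,3]+d['tp']; r=R@H[:3,:3]@np.array([(u-d['cx'])/d['fx'],(v-d['cy'])/d['fy'],1]); return c+r*(z-c[2])/r[2]
E
python3 - <<'E'
from h import *
print(robot.observe()['tool_pos'])
d=snap('wrist','w2.png');d=load('w2.png');print(d['tp'],d['tr'])
im=cv2.resize(d['color'][0:250,130:290],None,fx=3.2,fy=2.4*3.2/2.4*.74,interpolation=cv2.INTER_CUBIC)
cv2.imwrite('pics/w2c.png',im)
E
```

```text
[ 0.4378803  -0.30841444  0.20983931]
[ 0.4378803  -0.30841444  0.20983931] [-3.13750456e+00 -1.42315108e-03 -4.58231826e-02]
```

View pics/w2c.png

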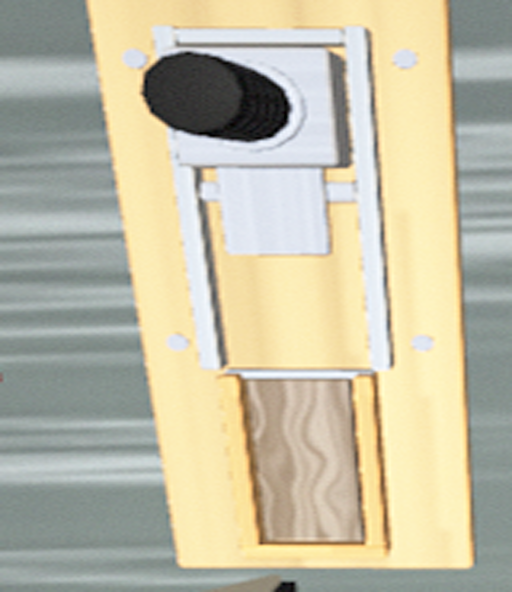

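```bash
python3 - <<'E'
from h import *
d=load('w2.png')
for n,u,v,z in [('top',190,39.3,.084),('nL',186.3,239.9,.012),('nR',277.5,239.4,.012),('s1',171.9,24.9,.013),('s2',256.3,24.9,.013),('s3',185.3,144.8,.013),('s4',262.2,144.4,.013)]: print(n,wray(d,u,v,z).round(4))
E
```

```text
top [ 0.5556 -0.2201  0.084 ]
nL [ 0.3656 -0.1616  0.012 ]
nR [ 0.3618 -0.2606  0.012 ]
s1 [ 0.5768 -0.1826  0.013 ]
s2 [ 0.5732 -0.2586  0.013 ]
s3 [ 0.4686 -0.1774  0.013 ]
s4 [ 0.4656 -0.2538  0.013 ]
```

```bash
python3 -m crank '{"claw":[1,1,1,1,1,1,1,1],"delta_pos":[[1.1,-0.9,0],[2.3,-1.8,0.3],[3.4,-2.8,0.9],[4.56,-3.7,1.5],[4.56,-3.7,2],[4.56,-3.7,2],[4.56,-3.7,2],[4.56,-3.7,2]],"roll":[0,0,0,0,0,0,0,0]}'
python3 - <<'E'
from h import *
snap('wrist','w3.png');s=robot.observe();print(s['time'],s['tool_pos'],s['tool_rot'],s['contact_force'])
E
```

```text
time: 1.53
tool_pos: [0.5496, -0.2283, 0.1624]
tool_rot: [3.141, -0.0, -0.045]
contact_force: [0.8, -1.0, 1.1]
opening: 0.0917
1.5833 [ 0.5497742  -0.22850235  0.16282107] [ 3.14060838e+00 -1.14852849e-03 -4.50284046e-02] [-0.16459616 -0.64332477  0.68067851]
```

View pics/w3.png

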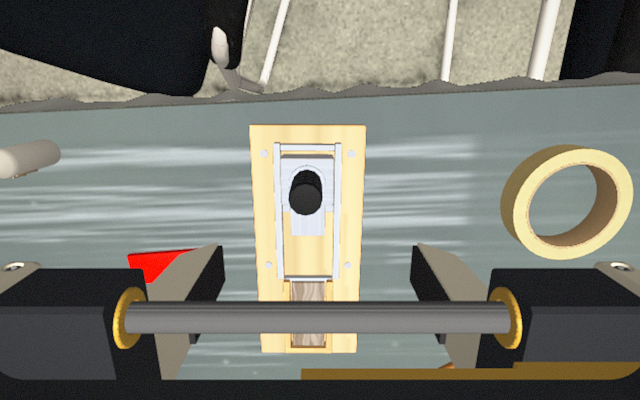

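The post top is at about (306,197), between the fingers but left of their middle (320).

```bash
python3 - <<'E'
from h import *
d=load('w3.png')
im=cv2.resize(d['color'][120:290,240:380],None,fx=4,fy=3.5,interpolation=cv2.INTER_CUBIC); cv2.imwrite('pics/w3c.png',im)
t=wray(d,306,197,.084);print(t)
for n,u,v in [('s1',264,154),('s2',351,154),('s3',268,265),('s4',350.5,264.5)]: print(n,wray(d,u,v,.013).round(4))
e=Ro.from_euler('xyz',d['tr']).as_matrix().T@(t-d['tp']); print(e/.025)
E
```

```text
[ 0.55805756 -0.22052285  0.084     ]
s1 [ 0.5762 -0.183   0.013 ]
s2 [ 0.5728 -0.2584  0.013 ]
s3 [ 0.4687 -0.1771  0.013 ]
s4 [ 0.4656 -0.2562  0.013 ]
[ 0.32157363 -0.32865675  3.13720961]
```

View pics/w3c.png

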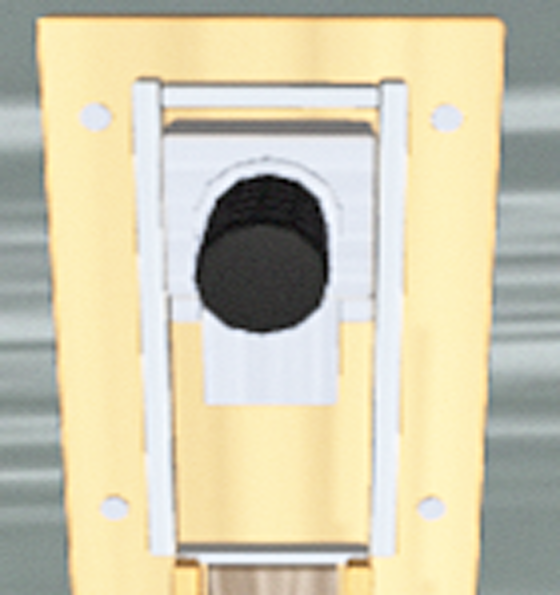

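```bash
python3 -m crank '{"claw":[1,1,1,1,1,1,1,1],"delta_pos":[[0.25,-0.32,0],[0.25,-0.32,0.8],[0.25,-0.32,1.8],[0.25,-0.32,2.8],[0.25,-0.32,3.8],[0.25,-0.32,4.4],[0.25,-0.32,4.65],[0.25,-0.32,4.65]],"roll":[0,0,0,0,0,0,0,0]}' 20
python3 - <<'E'
from h import *
snap('wrist','w4.png');s=robot.observe();print(s['time'],s['tool_pos'],s['tool_rot'],s['contact_force'])
E
```

```text
time: 2.25
tool_pos: [0.5563, -0.2193, 0.0447]
tool_rot: [-3.141, 0.002, -0.044]
contact_force: [-1.1, 0.3, -0.3]
opening: 0.0919
2.3 [ 0.55705367 -0.21967613  0.04593984] [ 3.14141174e+00 -3.65714705e-04 -4.40555470e-02] [ 1.04064208  0.4928035  -0.26805388]
```

View pics/w4.png

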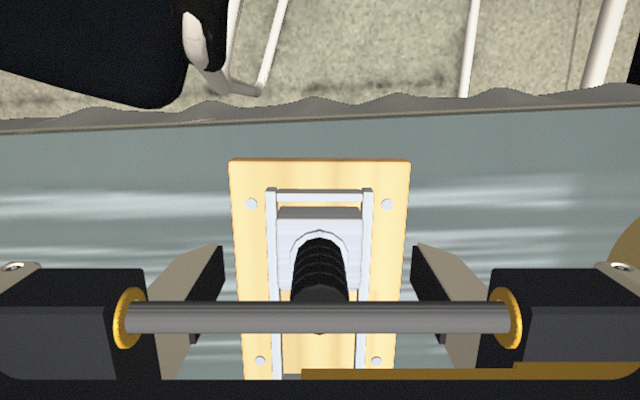

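The post at (320,270) sits midway between the fingers. Closing.

```bash
python3 -m crank '{"claw":[0.5,0.2,0,0,0,0,0,0],"delta_pos":[[0,0,0],[0,0,0],[0,0,0],[0,0,0],[0,0,0],[0,0,0],[0,0,0],[0,0,0]],"roll":[0,0,0,0,0,0,0,0]}' 25
```

```text
time: 2.97
tool_pos: [0.5568, -0.2194, 0.0455]
tool_rot: [3.142, -0.0, -0.044]
contact_force: [0.9, 0.7, -0.1]
opening: 0.043
```

```bash
python3 -m crank '{"claw":[0,0,0,0,0,0,0,0],"delta_pos":[[0,0,0],[0,0,0],[0,0,0],[0,0,0],[0,0,0],[0,0,0],[0,0,0],[0,0,0]],"roll":[0,0,0,0,0,0,0,0]}' 25
```

```text
time: 3.63
tool_pos: [0.5568, -0.2199, 0.0455]
tool_rot: [3.141, -0.0, -0.044]
contact_force: [-0.8, -4.1, -0.4]
opening: 0.0234
```

Gripped at 23.4 mm, close to the post's 24 mm. Next I'll lift it 14 mm.

```bash
python3 -m crank '{"claw":[0,0,0,0,0,0,0,0],"delta_pos":[[0,0,-0.1],[0,0,-0.2],[0,0,-0.3],[0,0,-0.4],[0,0,-0.5],[0,0,-0.56],[0,0,-0.56],[0,0,-0.56]],"roll":[0,0,0,0,0,0,0,0]}' 25
python3 - <<'E'
from h import *
d=snap('wrist','w5.png');s=robot.observe();print(s['time'],s['tool_pos'],s['contact_force'],s['opening'])
t=snap('top','t5.png'); cv2.imwrite('pics/t5c.png',cv2.resize(t['color'][130:260,360:460],None,fx=4,fy=4,interpolation=cv2.INTER_CUBIC))
E
```

```text
time: 4.3
tool_pos: [0.5568, -0.2197, 0.0597]
tool_rot: [3.141, -0.0, -0.043]
contact_force: [-0.3, -5.2, -1.7]
opening: 0.0236
4.35 [ 0.55682307 -0.21974446  0.05962789] [-1.24425659 -6.04866324 -1.4431293 ] 0.023617534051188844
```

View pics/w5.png

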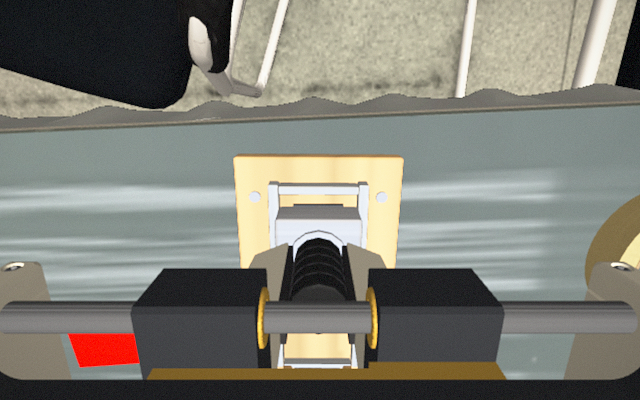

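The catch has lifted: the wrist carries about 1.5 N, and a dark gap is open behind the block at (318,207). Now sliding it along tray +x, which is tool -x.

```bash
python3 -m crank '{"claw":[0,0,0,0,0,0,0,0],"delta_pos":[[-0.2,0.04,0],[-0.5,0.04,0],[-0.8,0.04,0],[-1.1,0.04,0],[-1.4,0.04,0],[-1.7,0.04,0],[-1.9,0.04,0],[-2.0,0.04,0]],"roll":[0,0,0,0,0,0,0,0]}' 25
```

```text
time: 5.07
tool_pos: [0.5057, -0.2177, 0.0595]
tool_rot: [-3.141, 0.001, -0.044]
contact_force: [1.2, 2.3, -1.0]
opening: 0.0235
```

```bash
python3 -m crank '{"claw":[0,0,0,0,0,0,0,0],"delta_pos":[[-0.2,0,0],[-0.4,0,0],[-0.6,0,0],[-0.8,0,0],[-0.95,0,0],[-1.1,0,0],[-1.14,0,0],[-1.14,0,0]],"roll":[0,0,0,0,0,0,0,0]}' 25
python3 - <<'E'
from h import *
d=snap('wrist','w6.png');s=robot.observe();print(s['time'],s['tool_pos'],s['contact_force'],s['opening'])
E
```

```text
time: 5.73
tool_pos: [0.4781, -0.2166, 0.0595]
tool_rot: [-3.141, 0.0, -0.044]
contact_force: [1.3, 5.1, -1.9]
opening: 0.0239
5.7833 [ 0.47809065 -0.21657056  0.05942373] [ 0.75679103  5.7911487  -1.92867555] 0.02358755354893469
```

View pics/w6.png

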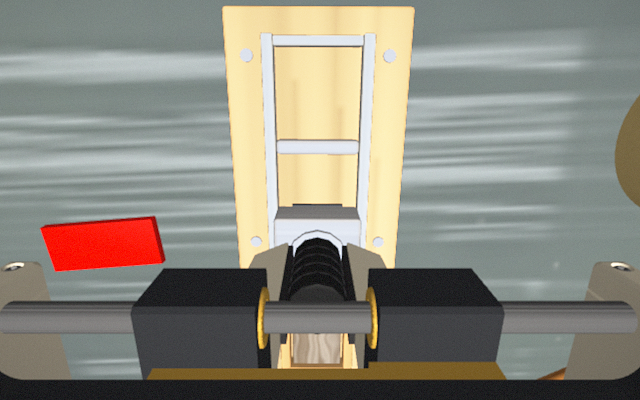

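The catch has passed the bump, seen behind it at (318,147), and moved 78.7 mm. Now lowering it.

```bash
python3 -m crank '{"claw":[0,0,0,0,0,0,0,0],"delta_pos":[[0,-0.03,0.1],[0,-0.03,0.2],[0,-0.03,0.3],[0,-0.03,0.4],[0,-0.03,0.5],[0,-0.03,0.55],[0,-0.03,0.55],[0,-0.03,0.55]],"roll":[0,0,0,0,0,0,0,0]}' 25
```

```text
time: 6.45
tool_pos: [0.4784, -0.2164, 0.0456]
tool_rot: [3.141, 0.0, -0.044]
contact_force: [-0.1, 1.9, -1.8]
opening: 0.0238
```

```bash
python3 -m crank '{"claw":[0.2,0.5,0.8,1,1,1,1,1],"delta_pos":[[0,0,0],[0,0,0],[0,0,0],[0,0,0],[0,0,0],[0,0,0],[0,0,0],[0,0,0]],"roll":[0,0,0,0,0,0,0,0]}'
```

```text
time: 7.12
tool_pos: [0.4785, -0.2163, 0.0458]
tool_rot: [3.141, -0.0, -0.044]
contact_force: [0.3, 0.3, 0.7]
opening: 0.0653
```

```bash
python3 -m crank '{"claw":[1,1,1,1,1,1,1,1],"delta_pos":[[0,0,0],[0,0,-0.5],[0,0,-1.5],[0,0,-2.7],[0,0,-4],[0,0,-5],[0,0,-5.6],[0,0,-5.6]],"roll":[0,0,0,0,0,0,0,0]}'
python3 -m crank '{"claw":[1,1,1,1,1,1,1,1],"delta_pos":[[-0.5,0,0],[-1,0,-0.2],[-1.6,0.3,-0.4],[-2.2,0.8,-0.6],[-2.4,1.4,-0.8],[-2.4,1.8,-0.8],[-2.4,2,-0.8],[-2.4,2,-0.8]],"roll":[0,0,0,0,0,0,0,0]}'
python3 - <<'E'
from h import *
d=snap('wrist','w7.png');t=snap('top','t7.png');snap('scene','s7.png');d=load('w7.png');print(d['tp'],robot.observe()['time'])
im=t['color']
cv2.imwrite('pics/t7c.png',cv2.resize(im[135:260,205:450],None,fx=3.2,fy=3.2,interpolation=cv2.INTER_CUBIC))
E
```

```text
time: 7.78
tool_pos: [0.48, -0.2172, 0.1894]
tool_rot: [3.138, -0.006, -0.043]
contact_force: [1.0, -0.5, -0.7]
opening: 0.0917
time: 8.45
tool_pos: [0.4163, -0.2643, 0.2047]
tool_rot: [-3.141, 0.001, -0.045]
contact_force: [-0.1, 1.2, -0.2]
opening: 0.0918
[ 0.41630016 -0.26429704  0.20473024] 8.6
```

View pics/w7.png

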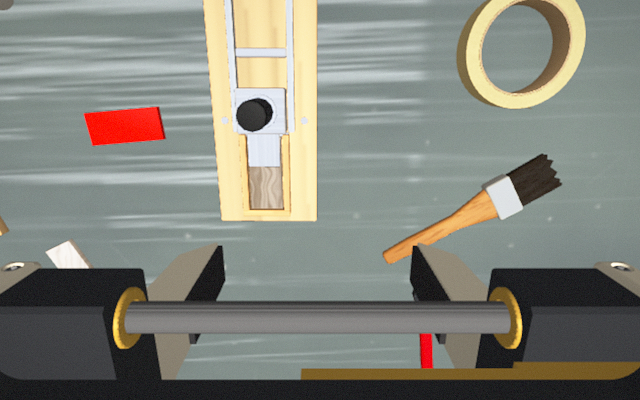

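View pics/t7c.png

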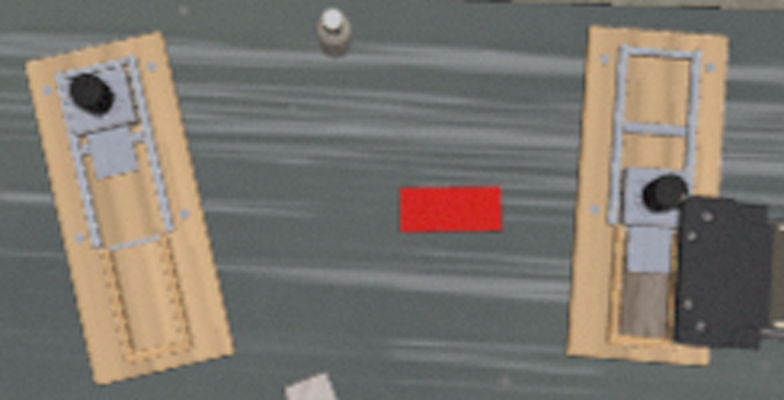

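The wrist view shows the tongue (264,150) over the tile (266,187), and the tile in its nest. The spare catch is still parked. I'll check the catch's height by triangulating the post top, then hand in.

```bash
python3 - <<'E'
from h import *
d=load('w7.png');t=load('t7.png')
cv2.imwrite('pics/w7c.png',cv2.resize(d['color'][80:220,220:310],None,fx=5,fy=4,interpolation=cv2.INTER_CUBIC))
for z in (.08,.084,.088,.094): print(z,wray(d,253,115,z).round(4),ray(t,412.0,195.0,z).round(4))
for z in (.021,): print([wray(d,u,v,z).round(4) for u,v in [(249,209),(284,209)]])
print(robot.observe()['contact_force'])
E
```

```text
0.08 [ 0.478 -0.217  0.08 ] [ 0.4777 -0.2119  0.08  ]
0.084 [ 0.4783 -0.2177  0.084 ] [ 0.4774 -0.211   0.084 ]
0.088 [ 0.4786 -0.2184  0.088 ] [ 0.477  -0.2101  0.088 ]
0.094 [ 0.4791 -0.2195  0.094 ] [ 0.4765 -0.2088  0.094 ]
[array([ 0.3809, -0.1931,  0.021 ]), array([ 0.3793, -0.2285,  0.021 ])]
[-0.18081811 -0.76852857 -0.21765895]
```

View pics/w7c.png

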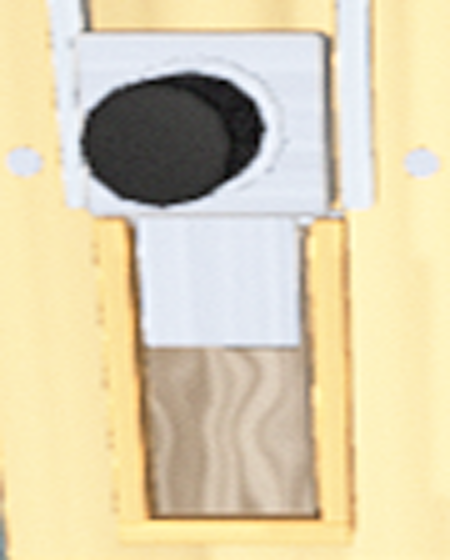

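```bash
python3 -c "
from cell import robot
print(robot.hand_in(), robot.observe()['time'])"
```

```text
the job is handed in; nothing more can be done
the job is handed in; nothing more can be done
```

The tile should be locked in its tray: the last pictures show the catch slid to the end, down, with its tongue over the tile. I handed the job in at about 8.6 s; no verdict is reported.

**What I did:** I gripped the post of the right-hand tray, the one holding the wood-patterned tile. I lifted it 14 mm at the parked side, slid it about 79 mm over the bump, lowered it by the same amount, let go and backed off.

**Last checks:**
- **Catch travel:** the post moved about 78 mm in the images and 78.7 mm by the tool position, against the 62 mm needed.
- **Tile:** the wrist picture shows it lying in its nest, with its near end within about 2 mm of where it should be.
- **Empty tray:** the top picture shows its catch still parked; I never went near it.
- **Robot contact:** the wrist force read under 1 N with the gripper clear.

**Check that disagreed:** I tried to confirm the catch's height from the wrist and top cameras together. Their sideways readings of the post differed by about 5–7 mm, so this gave no exact height. The two readings move further apart the higher the post is assumed to be, so there was no sign of it being raised. That it is fully down also rests on the tool returning to its grasp height and the load coming off the wrist when I let go.

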